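# Seat a tube in the welding fixture and snap the toggle clamp shut

## Task

Push the square metal tube along its channel in the welding fixture until its end is fully up against the yellow stop, and only then push the clamp's red handle over past its middle so that it snaps down and the clamp's rubber pad presses on the tube. Only push with the fingers: do not pick up or lift the tube, leave the other things on the table where they are, and finish with the hand clear.

Things in the scene. Friction and masses are not known exactly. Their poses are not given: they have to be found in the camera images.
- fixture: Welding fixture, fixed to the table: steel plate 12 mm thick, spanning x -130..110, y -100..120 mm of its frame. Origin on the table surface under it, z up; place and yaw vary. Along its y runs a channel between two blue rails (10 mm high, 34 mm apart, y -90..80 mm, centre line x = 60 mm), ending at the yellow stop. Beside the channel stands the toggle clamp, in the plane y = 50 mm (see pivot)
- tube: Loose square metal tube, 100 mm long (its y), 30 x 30 mm in section, 180 to 360 g, lying in the channel (2 mm play each side); origin at the centre of its underside, 12 mm above the table. It starts 25 to 60 mm short of the stop: push its -y end towards the fixture's +y. Fully home its origin is at y = 30 mm in the fixture's frame
- handle (a joint): Clamp handle, rad: 0 = open (leaning 0.6 rad back from upright, to the fixture's -x, away from the channel), 0.6 = upright, dead centre, 1.2 = shut (leaning 0.6 rad to +x, over the clamp arm). A spring drives it from dead centre to the nearer end: a push of 4 to 8 N near mid-grip starts it from open, less nearer the centre; past it, it snaps on by itself
- handle_tip (a point): Upper end of the handle's red grip (round bar 20 mm in diameter, 32 to 110 mm from the pivot). Open it is at fixture x = -87, y = 50 mm, height 148 mm; it passes 167 mm at dead centre. Fingertips reach it from above on its -x side, say with their ends 110 to 125 mm above the table, and push towards +x
- stop_face (a point): Point on the face of the yellow stop (60 mm wide, top 52 mm above the table) on the channel's centre line, 27 mm above the table; fixture x = 60, y = 80 mm
- pivot (a point): Point on the pivot axis (along y) of handle and clamp arm: fixture x = -25, y = 50 mm, height 57 mm. The clamp's foot and cheeks span x -60..0, y 28..72 mm, up to 68 mm high. Open, the steel arm stands raised (top at x about 25, height about 155 mm); shut, it lies level towards +x
- pad: The clamp arm's spring-loaded rubber pad (20 mm across), which swings with the arm and gives up to 8 mm; origin on the arm 85 mm from the pivot, the pad's face is 19 mm below it. Shut on a seated tube it presses with about 4 N
- magnet: Bystander: red L-shaped holding magnet, 50 x 50 x 18 mm, loose on the fixture plate near its -x -y corner; leave alone
- tray: Green steel tray 150 x 130 x 35 mm, fixed, with two offcuts in it; it and the fixture may change sides of the table
- offcut1: Bystander: steel tube offcut 60 x 25 x 25 mm in the tray; leave alone
- offcut2: Bystander: copper-coloured tube offcut 80 x 25 x 25 mm in the tray; leave alone
- hammer: Bystander: hammer lying on the table; leave alone
- brush: Bystander: wire brush lying on the table; leave alone
- can: Bystander: spray can 66 mm in diameter, 160 mm tall, standing on the table; leave alone
- rod: Bystander: bent round bar, 130 x 60 mm, 12 mm thick, lying on the table; leave alone
Things that resemble listed ones, but are neither listed nor needed, are in the scene too. Of the things shaped like the tube, the metal one is meant.

How it is judged (in metres and radians):
On the way, in this order (a step that is already met when the one before it is completed fails the run):
1. the tube is up against the stop (within 3 mm) while the clamp is still open (y of tube in the frame of fixture above 0.027 m and value of joint handle below 0.4 rad), for 0.2 s.
2. the handle has snapped over and the pad presses on the tube (value of joint handle above 1.1 rad and contact force between pad and tube above 2 N), for 0.2 s.
At the end, for the whole second after the job is handed in: The tube lies on the plate at rest with its end within 3 mm of the stop, the handle is shut (joint above 1.1 rad) and at rest, and the pad presses on the tube with more than 2 N (all of step 2 and y of tube in the frame of fixture above 0.027 m and z of tube in the frame of fixture below 0.016 m and linear speed of tube below 0.01 m/s and velocity of joint handle below 0.1 rad/s); the robot touches nothing.
It fails at once if the tube is lifted more than 10 mm off the plate (z of tube in the frame of fixture above 0.022 m).
It fails at once if a bystander (magnet, offcut, hammer, brush, can or rod) is displaced by more than 30 mm (distance of any of magnet, offcut1, offcut2, hammer, brush, can, rod from where it was at the start of the episode above 0.03 m).
It also fails if it takes over 45 s, if anything falls off the work surface, if the arm or the gripper's body presses on something with over 40 N, if the wrist force passes 120 N, or if a joint passes its speed limit or range.

## Robot

A 7-joint arm with a two-finger parallel gripper is mounted at the origin on the work surface. World frame = base frame: x ahead of the robot, y to its left, z up, the work surface at z = 0. Lengths are in mm, angles in rad, forces in N, time in s.
With the tool pointing down it reaches from about 425 to 925 mm from the base axis. Payload 6.8 kg.
Tool frame: the origin (TCP) lies midway between the tips of the shut fingers; the grasp point (between the pads) lies 19 mm behind it (ctrl.grip_point_offset is the distance from the TCP to the grasp point, in mm); z points along the fingers, y is the line along which they close (so a half turn about z gives the same grasp; the last joint's range is limited). The gripper opens to 88 mm and grips with 3 to 60 N. Pads are 20 mm wide; open, the fingers measure 115 mm over their backs; the gripper's body (75 mm by 178 mm) begins 61 mm behind the grasp point.
Start: joints at [1.15, 0.477, 0.022, 1.555, -0.011, 1.109, -0.083], TCP at [207.724, -642.261, 185.564] pointing down, gripper open.
Joint ranges: [-2.96, 2.96], [-0.34, 2.1], [-1.41, 1.46], [0.24, 2.44], [-1.37, 4.51], [0.17, 1.92], [-2.96, 2.96]. Speed limits (rad/s): [2.39, 2.39, 3.14, 3.14, 3.14, 3.14, 3.14].

## Interface

Orientations are given as a 3x3 rotation matrix whose columns are the frame's x, y, z axes.
In Python, from workcell import telemetry, cams, ticket, ctrl gives the robot as it stands.
- The arm moves only by the tool drive_tool, never from a script. Its arguments are lists of equal length, an entry for each row: "linear": the shift along the tool's x, y, z in m, a list of three; "turn": the turn about the tool's z in degrees. In form: {"linear": [[dx, dy, dz], ...], "turn": [turn, ...]}. A call has 1 to 5 rows; each row is the pose to reach, as a shift and turn from the pose commanded when the call began, along the tool's axes at that moment; what a row does not reach only later rows make up. A row lasts 1/10 s, in which the tool goes at most 50 mm and 8.59 degrees, less where a joint would pass 70% of its speed; a pose out of reach is approached as far as the arm can. A call with a gripper value outside its range is refused whole. "claw" is the opening, from 0 (shut) to 1 (fully open), set as the call begins (left out, the last holds). The fingers move at their own pace and stop on an object; the grip force is fixed at half the most. Time passes only in rows, so rows that repeat a pose let the fingers close. It gives the time, the measured TCP pose, the force, the opening and the grip force at its end, in the units of the state.
- telemetry.state(): the state, without advancing time (a new reading comes with each control period).
- cams.grab_frame(name): name is "scene" or "top"; returns a dict with "img" (400x640x3 uint8, blue, green, red), "camera_matrix" (3x3 intrinsics, pixels), "extrinsics" (4x4, takes a point from world to camera coordinates). Camera axes: x right, y down, z forward; pixel columns grow to the right and rows downward; lengths in mm; the calibration is good to about 2 mm. A picture is of the moment at which its call begins. There is no depth.
- ticket.finish_job(): hands the job in; it is judged then, once.
The state is a dict: "clock": time; "joint_positions": joint angles; "qvel": joint speeds; "joint_torque": joint torques, N m; "position": TCP position; "ee_rot": TCP orientation; "ft_force": force on the tool from outside, world axes, zero at the start; "torque": the same for the moment, N m; "width": finger opening in mm; "gripper_force": force on a finger pad.
Only numpy, scipy, OpenCV 4.12 (cv2) and the standard library are available. Lean on these libraries where they do the work, as an engineer would, in place of code of your own. Each camera call takes 0.05 s, during which the arm holds its last target. There are 200 camera calls.

## Working session

There is one attempt and no reset: what is moved stays moved. The work goes in short steps, Python scripts to look and compute and a tool call to move; the robot and the scene stay as the last step left them, time stands still between calls to the robot, and variables do not carry over. Pictures are saved under pics/ and viewed, at most 10 in all, crops included, and the job is handed in when it is done.

Besides the shell and the picture viewer there is one more tool, called as name(argument=value, ...), one argument or row to a line, values as JSON. drive_tool: Moves the arm, as the interface text tells. Its arguments: {"type":"object","properties":{"linear":{"type":"array"},"turn":{"type":"array"},"claw":{"type":"number"}},"required":["linear","turn"]}

```bash
mkdir -p pics
python3 - <<'E'
from workcell import telemetry,cams
import cv2,numpy as np,pickle
s=telemetry.state();print(s['clock'],s['position'],np.round(s['ee_rot'],3),s['width'])
for n in('scene','top'):
    f=cams.grab_frame(n);cv2.imwrite(f'pics/{n}0.png',f['img']);pickle.dump(f,open(f'{n}.pkl','wb'));print(n,np.round(f['camera_matrix']),np.round(f['extrinsics'],3).tolist())
E
```

```text
0.0 [ 207.47756669 -641.64532376  184.63994349] [[ 0.951  0.308 -0.001]
 [ 0.308 -0.951  0.002]
 [-0.    -0.002 -1.   ]] 87.87109267670633
scene [[453.   0. 321.]
 [  0. 453. 204.]
 [  0.   0.   1.]] [[0.588, 0.809, -0.011, -322.871], [0.622, -0.461, -0.633, -273.164], [-0.517, 0.366, -0.774, 1716.324], [0.0, 0.0, 0.0, 1.0]]
top [[392.   0. 312.]
 [  0. 392. 202.]
 [  0.   0.   1.]] [[0.007, -1.0, 0.006, -3.493], [-0.996, -0.008, -0.087, 563.955], [0.087, -0.005, -0.996, 1337.597], [0.0, 0.0, 0.0, 1.0]]
```

View pics/scene0.png

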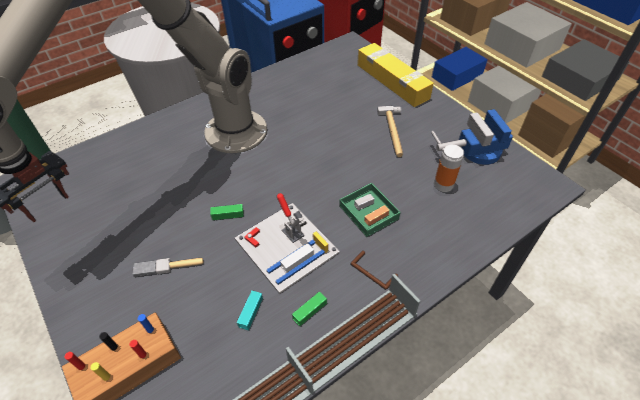

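View pics/top0.png

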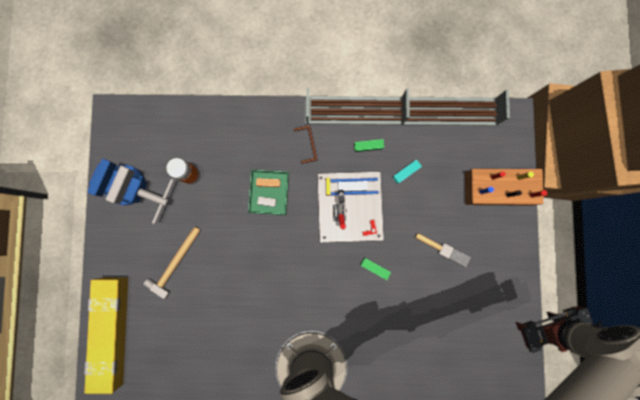

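The fixture is at top pixels (319–383, 172–242), with the yellow stop at about (328,186), the rails above and the red handle at about (341,210). Fixture x is close to world +x and y close to world +y. In the scene view the tube lies in the channel at about (297,257). Next I'll measure these.

```bash
cat > h.py <<'E'
import numpy as np,cv2
def ray(f,uv,z):
    K,E=f['camera_matrix'],f['extrinsics'];R,t=E[:3,:3],E[:3,3]
    d=R.T@np.linalg.solve(K,[uv[0],uv[1],1]);c=-R.T@t
    return c+d*(z-c[2])/d[2]
def proj(f,p):
    q=f['extrinsics'][:3,:3]@p+f['extrinsics'][:3,3];q=f['camera_matrix']@q;return q[:2]/q[2]
def big(m):
    c,_=cv2.findContours(m,cv2.RETR_EXTERNAL,cv2.CHAIN_APPROX_NONE);return max(c,key=cv2.contourArea)
E
python3 - <<'E'
from h import *
import pickle
t=pickle.load(open('top.pkl','rb'));s=pickle.load(open('scene.pkl','rb'))
for n,f,(a,b,c,d) in(('top',t,(300,160,400,255)),('scene',s,(225,185,350,300))):
    im=f['img'].copy();roi=np.zeros(im.shape[:2],np.uint8);roi[b:d,a:c]=255
    hsv=cv2.cvtColor(im,cv2.COLOR_BGR2HSV)
    pl=cv2.bitwise_and(cv2.inRange(im,(125,125,125),(255,255,255)),roi)
    pl=cv2.morphologyEx(pl,cv2.MORPH_CLOSE,np.ones((15,15)))
    r=cv2.minAreaRect(big(pl));bx=cv2.boxPoints(r);print(n,'plate',r)
    q=cv2.approxPolyDP(cv2.convexHull(big(pl)),6,True)[:,0]
    print([(p.tolist(),np.round(ray(f,p,12)[:2],1).tolist()) for p in q])
    for nm,lo,hi,z in(('yellow',(22,120,100),(35,255,255),52),('blue',(100,120,80),(125,255,255),22)):
        m=cv2.bitwise_and(cv2.inRange(hsv,lo,hi),roi)
        cs,_=cv2.findContours(m,0,1)
        for c_ in cs:
            if cv2.contourArea(c_)>6:
                bp=cv2.boxPoints(cv2.minAreaRect(c_));print(nm,[np.round(ray(f,p,z)[:2]).tolist() for p in bp])
    sc=6 if n=='top' else 5
    cv2.imwrite(f'pics/{n}c.png',cv2.resize(im[b:d,a:c],None,fx=sc,fy=sc,interpolation=cv2.INTER_CUBIC))
E
```

```text
top plate ((349.7753601074219, 206.4342498779297), (69.84100341796875, 64.5853500366211), 87.87889862060547)
[([380, 172], [672.4, -238.9]), ([383, 239], [436.7, -247.6]), ([320, 242], [424.7, -28.2]), ([317, 175], [659.8, -16.3])]
yellow [[643.0, -46.0], [644.0, -57.0], [588.0, -57.0], [588.0, -47.0]]
blue [[603.0, -111.0], [604.0, -223.0], [596.0, -223.0], [596.0, -111.0]]
blue [[642.0, -65.0], [651.0, -223.0], [646.0, -223.0], [636.0, -65.0]]
scene plate ((286.7917785644531, 243.92437744140625), (71.22811889648438, 79.1595230102539), 55.491477966308594)
[([293, 203], [429.8, -25.0]), ([339, 251], [666.2, -17.8]), ([278, 291], [670.6, -237.0]), ([234, 237], [434.1, -246.0])]
yellow [[594.0, -62.0], [590.0, -49.0], [646.0, -46.0], [649.0, -59.0]]
blue [[598.0, -228.0], [596.0, -186.0], [608.0, -187.0], [610.0, -229.0]]
blue [[642.0, -227.0], [636.0, -59.0], [650.0, -61.0], [655.0, -227.0]]
blue [[590.0, -76.0], [592.0, -61.0], [604.0, -64.0], [603.0, -79.0]]
```

View pics/topc.png

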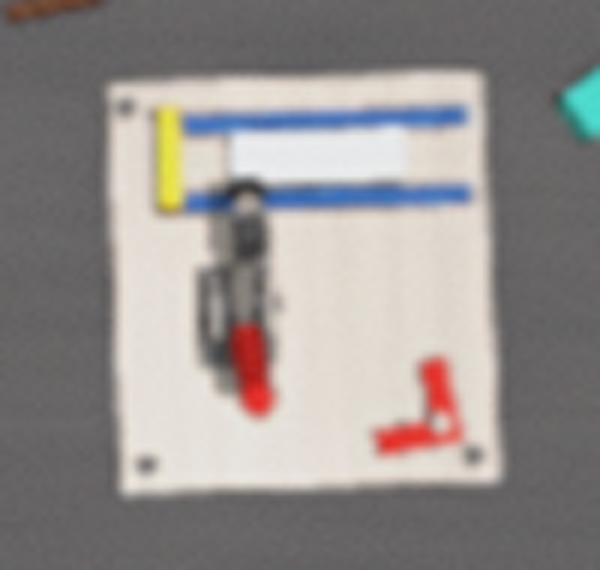

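View pics/scenec.png

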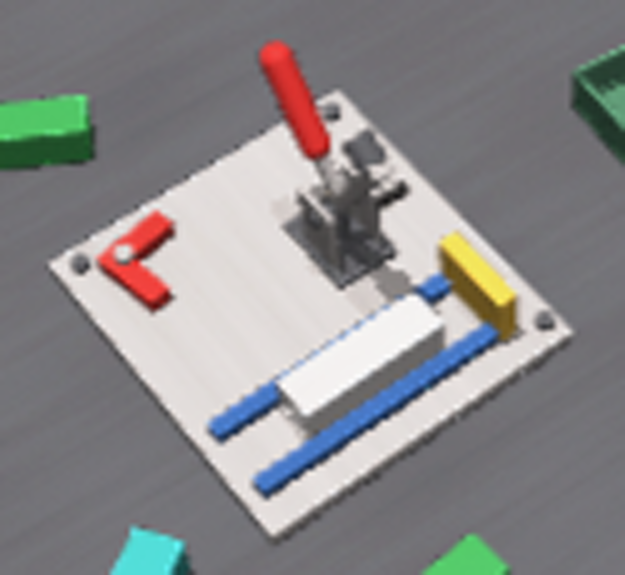

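The crops show the tube's top face: topc columns 232–408, rows 127–182. The handle is open, and the clamp's arm stands beside the tube's +y end. Averaging the plate corners gives a fixture origin of about (559.6, -141.8) and a yaw of about 0.039. The stop face then comes out at (616.5, -59.5), which matches the measured yellow.

```bash
cat >> h.py <<'E'
O=np.array([559.6,-141.8]);a=0.039;R2=np.array([[np.cos(a),-np.sin(a)],[np.sin(a),np.cos(a)]])
fx=lambda p:R2.T@(np.array(p)[:2]-O)
wd=lambda p:R2@np.array(p,float)+O
def go(x,y,z,turnto=a+np.pi/2):
    from workcell import telemetry
    s=telemetry.state();R=s['ee_rot'];w=np.r_[wd((x,y)),z]
    d=R.T@(w-s['position'])/1000;yaw=np.arctan2(R[1,0],R[0,0])
    print('t',round(s['clock'],2),'fix',np.round(fx(s['position']),1),round(s['position'][2],1),'shift',np.round(d,4),'turn',round(-np.degrees(turnto-yaw),1),'F',np.round(s['ft_force'],1),'w',round(s['width'],1))
E
python3 - <<'E'
from h import *
import pickle
t=pickle.load(open('top.pkl','rb'));s=pickle.load(open('scene.pkl','rb'))
for u,v in((232,155),(408,155)):print('tube top',fx(ray(t,(300+u/6,160+v/6),42)))
for u,v in((418,295),(445,325),(280,382),(302,415)):print('scene',fx(ray(s,(225+u/5,185+v/5),42)))
print('handle tip',fx(ray(t,(300+258/6,160+402/6),148)),fx(ray(s,(225+273/5,185+52/5),145)))
print(wd((60,-105)));go(60,-105,150)
E
```

```text
tube top [60.44503603 48.84482329]
tube top [ 57.31459092 -52.23862126]
scene [51.26374124 52.39941365]
scene [77.90229587 51.92445767]
scene [ 49.57723274 -45.79309431]
scene [ 75.33638104 -48.65027566]
handle tip [-83.54947114  48.43493213] [-79.67691913  49.93661725]
[ 623.64833778 -244.38075077]
t 0.1 fix [-371.3 -485.8] 184.7 shift [ 0.5182 -0.2499  0.035 ] turn -74.3 F [-0.4 -0.2 -1.1] w 87.6
```

drive_tool(
  linear=[
    [0.04,-0.02,0],
    [0.08,-0.04,0],
    [0.12,-0.06,0],
    [0.16,-0.08,0],
    [0.2,-0.1,0],
  ],
  turn=[-7,-14,-21,-28,-35],
  claw=0,
)

```text
clock: 0.6
position: [368.1, -484.0, 185.3]
ee_rot: [[0.599, 0.801, -0.0], [0.801, -0.599, 0.0], [0.0, -0.001, -1.0]]
ft_force: [0.9, 0.7, -0.0]
width: 51.2
gripper_force: 0.0
```

```bash
python3 -c "
from h import *;go(60,-85,120)"
```

```text
t 0.6 fix [-204.7 -334.4] 185.3 shift [0.3605 0.0486 0.0653] turn -39.0 F [ 0.9  0.7 -0. ] w 51.2
```

drive_tool(
  linear=[
    [0.045,0.006,0],
    [0.09,0.012,0],
    [0.135,0.018,0],
    [0.18,0.024,0],
    [0.22,0.03,0.01],
  ],
  turn=[-8,-16,-24,-32,-39],
)

```text
clock: 1.1
position: [526.0, -326.4, 176.6]
ee_rot: [[-0.04, 0.999, 0.002], [0.999, 0.04, -0.001], [-0.001, 0.002, -1.0]]
ft_force: [0.8, -0.7, 0.6]
width: 11.4
gripper_force: 0.0
```

```bash
python3 -c "
from h import *;go(60,-85,120)"
```

```text
t 1.1 fix [ -40.8 -183.1] 176.6 shift [0.0981 0.1008 0.0567] turn 0.1 F [ 0.8 -0.7  0.6] w 11.4
```

drive_tool(
  linear=[
    [0.025,0.03,0],
    [0.05,0.06,0.01],
    [0.08,0.085,0.03],
    [0.098,0.101,0.057],
    [0.098,0.101,0.057],
  ],
  turn=[0,0,0,0,0],
)

```text
clock: 1.6
position: [621.1, -220.9, 114.4]
ee_rot: [[-0.04, 0.999, -0.005], [0.999, 0.04, 0.005], [0.005, -0.005, -1.0]]
ft_force: [-0.7, -0.5, 0.7]
width: 0.5
gripper_force: 0.0
```

Run:
```python
from h import *
from workcell import cams
go(60,-85,28)
f=cams.grab_frame('scene');cv2.imwrite('pics/s1.png',cv2.resize(f['img'][150:310,210:370],None,fx=3.5,fy=3.5,interpolation=2))
```

```text
t 1.6 fix [ 58.4 -81.4] 114.4 shift [-0.004   0.0021  0.0864] turn 0.1 F [-0.7 -0.5  0.7] w 0.5
```

View pics/s1.png

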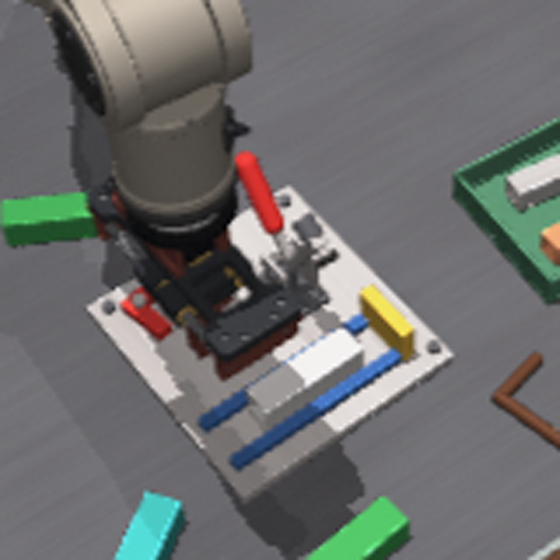

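The picture shows the hand over the -y end of the channel, at about (240,330) in the crop. It is clear of the clamp, and the tube end is ahead of it. I'll descend now.

drive_tool(
  linear=[
    [-0.004,0.002,0.02],
    [-0.004,0.002,0.045],
    [-0.004,0.002,0.07],
    [-0.004,0.002,0.086],
    [-0.004,0.002,0.086],
  ],
  turn=[0,0,0,0,0],
)

```text
clock: 2.15
position: [621.5, -232.0, 30.8]
ee_rot: [[-0.032, 0.999, -0.004], [0.999, 0.032, 0.0], [0.0, -0.004, -1.0]]
ft_force: [0.1, 0.4, -0.5]
width: 0.1
gripper_force: 0.0
```

```bash
python3 -c "
from h import *;go(60,-32,28)"
```

```text
t 2.15 fix [ 58.3 -92.5] 30.8 shift [0.0605 0.0013 0.0029] turn -0.4 F [ 0.1  0.4 -0.5] w 0.1
```

drive_tool(
  linear=[
    [0.008,0.001,0.002],
    [0.016,0.001,0.002],
    [0.022,0.001,0.002],
    [0.028,0.001,0.002],
    [0.034,0.001,0.002],
  ],
  turn=[0,0,0,0,0],
)

```text
clock: 2.65
position: [623.8, -196.0, 31.2]
ee_rot: [[-0.034, 0.999, 0.001], [0.999, 0.034, -0.0], [-0.0, 0.001, -1.0]]
ft_force: [-0.2, -0.7, -1.2]
width: 0.4
gripper_force: 0.0
```

```bash
python3 -c "
from h import *;go(60,-32,28)"
```

```text
t 2.65 fix [ 62.  -56.6] 31.2 shift [ 0.0246 -0.0022  0.0031] turn -0.3 F [-0.2 -0.7 -1.2] w 0.4
```

drive_tool(
  linear=[
    [0.005,-0.001,0.002],
    [0.01,-0.001,0.002],
    [0.014,-0.001,0.002],
    [0.018,-0.001,0.002],
    [0.021,-0.001,0.002],
  ],
  turn=[0,0,0,0,0],
)

```text
clock: 3.15
position: [621.8, -175.4, 28.6]
ee_rot: [[-0.034, 0.999, 0.0], [0.999, 0.034, 0.0], [0.0, 0.0, -1.0]]
ft_force: [-0.4, 0.1, 0.1]
width: 0.7
gripper_force: 0.0
```

```bash
python3 -c "
from h import *;go(60,-28,28)"
```

```text
t 3.15 fix [ 60.9 -36. ] 28.6 shift [ 0.008  -0.0009  0.0006] turn -0.3 F [-0.4  0.1  0.1] w 0.7
```

drive_tool(
  linear=[
    [0.003,0,0],
    [0.005,0,0],
    [0.007,0,0],
    [0.009,0,0],
    [0.009,0,0],
  ],
  turn=[0,0,0,0,0],
)

```text
clock: 3.65
position: [621.5, -166.4, 28.6]
ee_rot: [[-0.034, 0.999, 0.0], [0.999, 0.034, 0.0], [0.0, 0.0, -1.0]]
ft_force: [-0.1, 0.5, 0.1]
width: 0.0
gripper_force: 0.0
```

Run:
```python
from h import *
from workcell import cams
go(60,-25,28)
f=cams.grab_frame('scene');cv2.imwrite('pics/s2.png',cv2.resize(f['img'][190:300,240:350],None,fx=5,fy=5,interpolation=2))
```

```text
t 3.65 fix [ 60.9 -27. ] 28.6 shift [ 0.002  -0.0009  0.0006] turn -0.3 F [-0.1  0.5  0.1] w 0.0
```

View pics/s2.png

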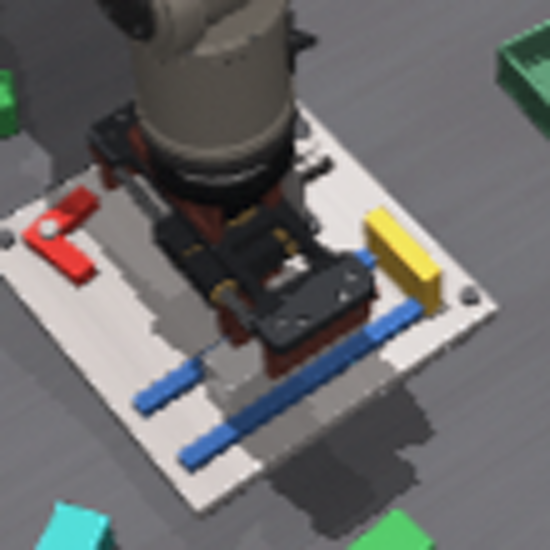

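Run:
```python
from h import *
from workcell import cams,telemetry
s=telemetry.state();p=s['position'];print(p,s['joint_torque'])
im=[]
for n,c in(('scene',(190,240)),('top',(160,300))):
    f=cams.grab_frame(n);q=proj(f,p);q2=proj(f,p+[0,0,100]);print(n,q,q2)
    g=f['img'].copy()[c[0]:c[0]+100,c[1]:c[1]+100];g=cv2.resize(g,None,fx=4,fy=4,interpolation=2)
    for k in(q,q2,proj(f,np.r_[wd((60,-20)),42]),proj(f,np.r_[wd((60,-50)),42])):cv2.circle(g,tuple(int((k[i]-c[1-i])*4) for i in(0,1)),3,(255,0,255),-1)
    im.append(g)
cv2.imwrite('pics/both.png',np.hstack(im))
```

```text
[ 621.4794631  -166.67933483   28.57254642] [-1.53653207e-01 -6.02626705e+01 -4.83195797e+00 -2.15790117e+01
 -5.90044493e-02  1.04742759e-02 -1.47470785e-02]
scene [288.8519744  263.06619512] [286.44801513 243.53589434]
top [360.22318703 185.53217262] [364.20333113 181.57301739]
```

View pics/both.png

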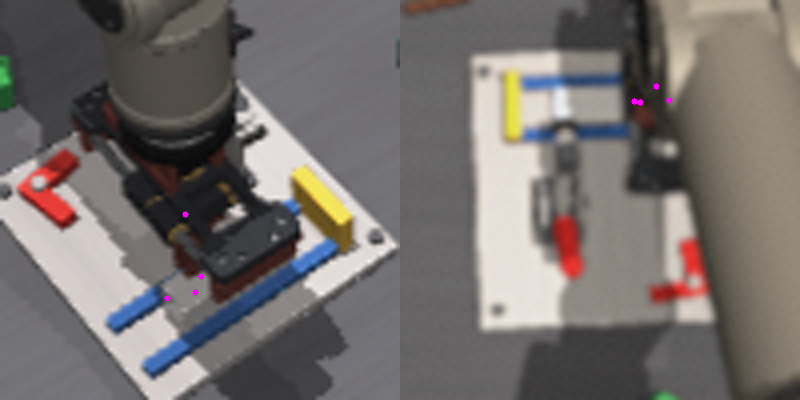

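The pictures are ambiguous: a grey block shows at about (190,290) in the left half, where the fingertip should be. I'll compare brightness along the channel line before and now.

Run:
```python
from h import *
from workcell import cams
import pickle
for n in('top','scene'):
    f0=pickle.load(open(n+'.pkl','rb'));f=cams.grab_frame(n)
    print(n)
    for x,z in((60,42),(60,12),(43,22)):
      for y in range(-85,90,10):
        q=proj(f,np.r_[wd((x,y)),z]).astype(np.float32)
        g=lambda im:cv2.getRectSubPix(im,(1,1),tuple(map(float,q)))[0,0].tolist()
        print((x,z,y),np.round(q).astype(int).tolist(),g(f0['img']),g(f['img']))
```

```text
top
(60, 42, -85) [377, 185] [206, 216, 224] [105, 119, 128]
(60, 42, -75) [375, 185] [204, 213, 221] [98, 110, 119]
(60, 42, -65) [372, 185] [206, 215, 223] [84, 94, 102]
(60, 42, -55) [369, 185] [211, 219, 227] [89, 100, 108]
(60, 42, -45) [366, 185] [231, 230, 230] [59, 67, 72]
(60, 42, -35) [363, 185] [234, 232, 231] [41, 45, 48]
(60, 42, -25) [360, 185] [234, 232, 231] [29, 34, 61]
(60, 42, -15) [357, 185] [233, 232, 230] [36, 36, 42]
(60, 42, -5) [354, 185] [234, 232, 231] [128, 134, 139]
(60, 42, 5) [351, 186] [234, 232, 231] [154, 159, 165]
(60, 42, 15) [348, 186] [233, 232, 231] [154, 160, 166]
(60, 42, 25) [346, 186] [234, 232, 231] [154, 161, 167]
(60, 42, 35) [343, 186] [233, 232, 231] [163, 168, 174]
(60, 42, 45) [340, 186] [233, 232, 230] [233, 232, 229]
(60, 42, 55) [337, 186] [191, 199, 206] [194, 201, 210]
(60, 42, 65) [334, 186] [209, 219, 226] [212, 221, 228]
(60, 42, 75) [331, 186] [203, 219, 226] [205, 219, 227]
(60, 42, 85) [328, 186] [82, 225, 230] [81, 225, 231]
(60, 12, -85) [376, 186] [203, 213, 221] [99, 113, 122]
(60, 12, -75) [373, 186] [203, 213, 222] [9
[... 4090 characters left out ...]
, 75]
(43, 22, -35) [283, 262] [240, 241, 244] [132, 134, 137]
(43, 22, -25) [286, 260] [241, 241, 244] [117, 118, 124]
(43, 22, -15) [289, 258] [241, 242, 244] [58, 60, 80]
(43, 22, -5) [292, 256] [240, 241, 244] [52, 48, 48]
(43, 22, 5) [294, 254] [241, 242, 244] [76, 73, 73]
(43, 22, 15) [297, 253] [241, 242, 244] [66, 62, 61]
(43, 22, 25) [300, 251] [241, 242, 244] [68, 63, 62]
(43, 22, 35) [302, 249] [241, 242, 244] [67, 63, 61]
(43, 22, 45) [305, 247] [241, 242, 244] [68, 64, 62]
(43, 22, 55) [308, 246] [241, 241, 244] [65, 61, 58]
(43, 22, 65) [310, 244] [133, 80, 48] [65, 61, 59]
(43, 22, 75) [313, 242] [191, 117, 71] [184, 113, 70]
(43, 22, 85) [316, 240] [38, 86, 106] [38, 85, 106]
```

Run:
```python
from h import *
from workcell import cams,telemetry
p=telemetry.state()['position'];im=[]
for n,c in(('scene',(225,260)),('top',(150,325))):
    f=cams.grab_frame(n);h,w=(60,60)
    g=f['img'][c[0]:c[0]+h,c[1]:c[1]+w];g=(255*(g/255.)**.5).astype(np.uint8);g=cv2.resize(g,None,fx=6.6,fy=6.6,interpolation=0)
    def P(a):return tuple(int((proj(f,a)[i]-c[1-i]+.5)*6.6) for i in(0,1))
    def box(lo,hi,col):
        for x0,y0 in((0,0),(0,1),(1,0),(1,1)):
            a=[(lo,hi)[x0][0],(lo,hi)[y0][1]]
            cv2.line(g,P(np.r_[wd(a),lo[2]]),P(np.r_[wd(a),hi[2]]),col)
        for z in(lo[2],hi[2]):
            k=[P(np.r_[wd(a),z]) for a in((lo[0],lo[1]),(hi[0],lo[1]),(hi[0],hi[1]),(lo[0],hi[1]))]
            cv2.polylines(g,[np.array(k)],True,col)
    x,y=fx(p);z=p[2]
    box((x-13,y-10,z),(x+13,y+10,z+60),(255,0,255));box((x-89,y-37,z+80),(x+89,y+37,z+80),(0,255,0))
    im.append(g)
cv2.imwrite('pics/b2.png',np.hstack(im))
```

```text
(no output)
```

View pics/b2.png

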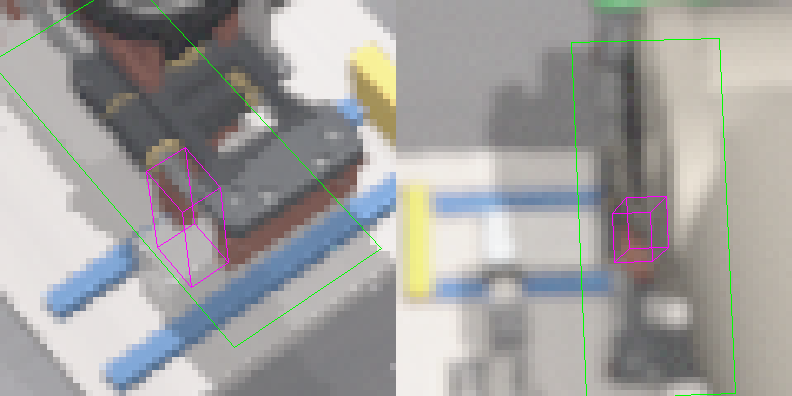

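Run:
```python
from h import *
import pickle
p=np.array([207.5,-641.6,184.6]);ty=np.array([.308,-.951,-.002]);im=[]
for n,c in(('scene',(140,0)),('top',(280,500))):
    f=pickle.load(open(n+'.pkl','rb'))
    g=f['img'][c[0]:c[0]+90,c[1]:c[1]+90];g=(255*(g/255.)**.5).astype(np.uint8);g=cv2.resize(g,None,fx=4.4,fy=4.4,interpolation=0)
    for k,z,col in((0,0,(0,255,0)),(-50,0,(255,0,255)),(50,0,(255,255,0)),(-50,60,(255,0,255)),(50,60,(255,255,0)),(-89,80,(0,255,255)),(89,80,(0,255,255))):
        q=proj(f,p+ty*k+[0,0,z]);cv2.circle(g,tuple(int((q[i]-c[1-i]+.5)*4.4) for i in(0,1)),3,col,-1)
    im.append(g)
cv2.imwrite('pics/b3.png',np.hstack(im))
```

```text
(no output)
```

View pics/b3.png

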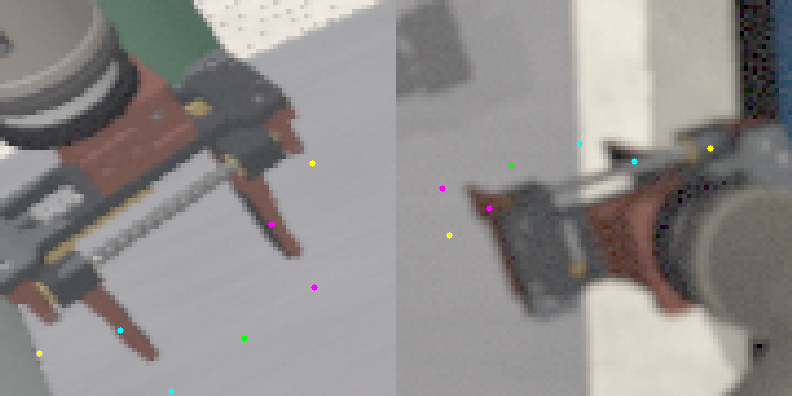

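The b3 picture shows the real fingertips clearly off the reported ones: scene (295,255) against the predicted (314,287), and top (470,188) against (442,188). The tool pose reading therefore disagrees with the cameras, so I'll triangulate the offset.

Run:
```python
from h import *
import pickle
s=pickle.load(open('scene.pkl','rb'));t=pickle.load(open('top.pkl','rb'))
def tri(a,b):
    P=[f['camera_matrix']@f['extrinsics'][:3] for f in(s,t)]
    X=cv2.triangulatePoints(P[0],P[1],np.array(a,float).reshape(2,1),np.array(b,float).reshape(2,1))[:,0];X=X[:3]/X[3]
    print(np.round(X,1),'resid',proj(s,X)-a,proj(t,X)-b);return X
A=tri((296/4.4-.5,140+256/4.4-.5),(500+(470-396)/4.4-.5,280+188/4.4-.5))
B=tri((153/4.4-.5,140+359/4.4-.5),(500+(611-396)/4.4-.5,280+148/4.4-.5))
p=np.array([207.5,-641.6,184.6]);print('mid-p',(A+B)/2-p,'axis',(A-B)/np.linalg.norm(A-B),np.linalg.norm(A-B))
R=np.array([[.951,.308,0],[.308,-.951,0],[0,0,-1]]);print('tool',R.T@((A+B)/2-p))
```

```text
[ 201.  -592.4  222.6] resid [-0.2752688 -0.0529695] [-0.31679708 -0.12838943]
[ 227.8 -685.9  220.7] resid [-0.91135113 -0.20431343] [-1.00863048 -0.39009612]
mid-p [ 6.8652767   2.45979767 37.09246905] axis [-0.27520374  0.96118926  0.01944509] 97.33163515689107
tool [  7.28649583  -0.22476236 -37.09246905]
```

The fingertips are really about 37 mm higher than reported, with xy about right. So the fingers passed above the tube, which hasn't moved. I'll back up, descend lower while watching the force, and check the tip against the camera.

drive_tool(
  linear=[
    [-0.015,0,0],
    [-0.03,0,0],
    [-0.045,0,0],
    [-0.058,0,0],
    [-0.06,0,0],
  ],
  turn=[0,0,0,0,0],
)

```text
clock: 4.5
position: [622.9, -230.6, 28.4]
ee_rot: [[-0.029, 1.0, -0.0], [1.0, 0.029, -0.001], [-0.001, -0.0, -1.0]]
ft_force: [-0.2, -0.0, -0.3]
width: 0.7
gripper_force: 0.0
```

drive_tool(
  linear=[
    [0,0,0.006],
    [0,0,0.012],
    [0,0,0.018],
    [0,0,0.022],
    [0,0,0.022],
  ],
  turn=[0,0,0,0,0],
)

```text
clock: 5.0
position: [622.9, -226.0, 5.6]
ee_rot: [[-0.034, 0.999, -0.002], [0.999, 0.034, 0.001], [0.001, -0.001, -1.0]]
ft_force: [0.1, 0.2, 0.2]
width: 0.8
gripper_force: 0.0
```

Run:
```python
from h import *
from workcell import cams,telemetry
go(60,-88,-8)
p=telemetry.state()['position']
f=cams.grab_frame('scene');hsv=cv2.cvtColor(f['img'],cv2.COLOR_BGR2HSV)
q0=proj(f,p+[0,0,0]);q1=proj(f,p+[0,0,37]);print('pred',q0,q1)
u,v=np.round(q1).astype(int)
for r in range(v-10,v+14,1):
    print(r,' '.join('%3d,%3d,%3d'%tuple(f['img'][r,c]) for c in range(u-8,u+9,2)))
```

```text
t 5.0 fix [ 60.  -86.6] 5.6 shift [-0.0014  0.0001  0.0136] turn -0.3 F [0.1 0.2 0.2] w 0.8
pred [272.4763437  278.12010971] [271.25085825 271.48048312]
261  35, 33, 32  35, 32, 30  25, 23, 23  35, 31, 30  31, 29, 28  27, 25, 24  27, 29, 51  63, 67, 85 116, 82, 64
262  34, 31, 30  35, 32, 32  30, 34, 37  33, 29, 28  36, 33, 31  29, 28, 37  27, 31, 58 111, 70, 51  93, 61, 41
263  35, 32, 31  37, 55, 65  48, 84,105  28, 33, 36  34, 32, 31  36, 44, 61  29, 33, 60 117, 71, 42  58, 43, 36
264  30, 28, 27  42, 72, 90  96,100,103  27, 37, 42  33, 30, 30  36, 34, 36  28, 31, 56  63, 45, 36  42, 37, 36
265  28, 33, 36  67, 86, 98  69, 68, 68  27, 31, 48  30, 26, 26  35, 32, 31  37, 35, 38  41, 37, 36  59, 55, 53
266  40, 40, 41  51, 74, 87  69, 68, 67  54, 54, 63  22, 20, 25  34, 32, 30  40, 37, 36  40, 37, 36  67, 63, 61
267  62, 64, 65  45, 56, 67  62, 61, 63  58, 56, 57  30, 29, 42  38, 36, 34  38, 36, 34  65, 60, 59  68, 63, 61
268  95, 95, 98 108,109,113  46, 46, 56  64, 63, 63  36, 36, 41  40, 37, 37  41, 38, 36  67, 62, 60  68, 62, 61
269 113,113,117 113,115,119  32, 35, 51  62, 61, 61
[... 1040 characters left out ...]
, 64  28, 29, 41  28, 32, 58
279 103, 99, 99  60, 58, 58  62, 61, 62 108,110,113 114,115,120  95, 97,103  27, 31, 56  27, 30, 57  27, 32, 59
280 108,104,105  62, 59, 59  59, 57, 57  86, 87, 89 113,115,119 111,113,117  26, 30, 56  32, 35, 57  27, 31, 58
281 111,106,107  61, 58, 58  60, 58, 57  69, 67, 69 111,112,116 114,115,120  47, 49, 65  28, 33, 59  87, 54, 42
282 109,105,106  59, 57, 57  61, 58, 58  64, 62, 63 110,111,115 114,114,119  71, 72, 84  54, 42, 52  80, 48, 29
283 109,104,106  76, 73, 75  60, 57, 57  61, 58, 59  68, 68, 70 113,115,119 109,110,115  78, 55, 46  88, 70, 60
284 108,104,105 106,102,103  61, 59, 58  61, 58, 59  64, 63, 64 107,108,112 115,116,120  96, 88, 85 106,102,104
```

The lowest brown finger pixels are at about scene (270,274), so the tip is now at roughly 43–45 mm real height. I'll go 14 mm lower and push.

drive_tool(
  linear=[
    [-0.001,0,0.004],
    [-0.001,0,0.008],
    [-0.001,0,0.012],
    [-0.001,0,0.014],
    [-0.001,0,0.014],
  ],
  turn=[0,0,0,0,0],
)

```text
clock: 5.55
position: [623.2, -227.7, -7.9]
ee_rot: [[-0.034, 0.999, -0.001], [0.999, 0.034, 0.0], [0.0, -0.001, -1.0]]
ft_force: [-0.4, 0.5, 0.8]
width: 0.3
gripper_force: 0.0
```

drive_tool(
  linear=[
    [0.006,0,0],
    [0.012,0,0],
    [0.018,0,0],
    [0.024,0,0],
    [0.03,0,0],
  ],
  turn=[0,0,0,0,0],
)

```text
clock: 6.05
position: [622.5, -197.4, -7.3]
ee_rot: [[-0.034, 0.999, 0.0], [0.999, 0.034, -0.001], [-0.001, 0.0, -1.0]]
ft_force: [-0.2, -2.8, 0.3]
width: 0.4
gripper_force: 1.2
```

drive_tool(
  linear=[
    [0.004,0,0],
    [0.008,0,0],
    [0.011,0,0],
    [0.014,0,0],
    [0.017,0,0],
  ],
  turn=[0,0,0,0,0],
)

```text
clock: 6.55
position: [622.1, -181.1, -7.3]
ee_rot: [[-0.033, 0.999, 0.0], [0.999, 0.033, -0.0], [-0.0, 0.0, -1.0]]
ft_force: [-0.4, -2.7, 2.8]
width: 0.4
gripper_force: 1.5
```

```bash
cat > chk.py <<'E'
from h import *
from workcell import cams
import sys
go(60,-32,-8)
f=cams.grab_frame('top')
for z in(42,):
  for x in(60,68):
    print(x,[(y,f['img'][tuple(np.round(proj(f,np.r_[wd((x,y)),z])[::-1]).astype(int))].tolist()) for y in range(35,90,5)])
E
python3 chk.py
```

```text
t 6.55 fix [ 60.9 -41.7] -7.3 shift [ 0.0097 -0.001   0.0007] turn -0.3 F [-0.4 -2.7  2.8] w 0.4
60 [(35, [236, 234, 232]), (40, [235, 233, 232]), (45, [236, 234, 233]), (50, [234, 233, 231]), (55, [234, 233, 231]), (60, [234, 233, 232]), (65, [231, 229, 228]), (70, [206, 205, 203]), (75, [167, 185, 195]), (80, [154, 210, 223]), (85, [77, 226, 232])]
68 [(35, [236, 235, 234]), (40, [235, 233, 233]), (45, [235, 234, 232]), (50, [235, 234, 232]), (55, [235, 234, 233]), (60, [236, 235, 234]), (65, [233, 232, 231]), (70, [176, 179, 182]), (75, [165, 181, 193]), (80, [152, 207, 224]), (85, [77, 226, 230])]
```

Contact is made with a steady push of about 2.7 N, and the tube's front is at about y=69. I'll push on slowly until it meets the stop.

drive_tool(
  linear=[
    [0.002,0,0],
    [0.004,0,0],
    [0.006,0,0],
    [0.008,0,0],
    [0.009,0,0],
  ],
  turn=[0,0,0,0,0],
)

```text
clock: 7.1
position: [621.8, -171.7, -7.3]
ee_rot: [[-0.034, 0.999, 0.0], [0.999, 0.034, -0.0], [-0.0, 0.0, -1.0]]
ft_force: [0.4, -3.3, 2.3]
width: 0.4
gripper_force: 1.9
```

drive_tool(
  linear=[
    [0.001,0,0],
    [0.002,0,0],
    [0.003,0,0],
    [0.003,0,0],
  ],
  turn=[0,0,0,0],
)

```text
clock: 7.5
position: [621.8, -171.2, -7.3]
ee_rot: [[-0.032, 0.999, 0.001], [0.999, 0.032, -0.003], [-0.003, 0.001, -1.0]]
ft_force: [-0.0, -8.3, 1.2]
width: 0.6
gripper_force: 3.8
```

```bash
python3 chk.py
```

```text
t 7.5 fix [ 61.  -31.8] -7.3 shift [-0.0002 -0.001   0.0007] turn -0.4 F [-0.  -8.3  1.2] w 0.6
60 [(35, [209, 209, 210]), (40, [235, 234, 232]), (45, [235, 235, 233]), (50, [235, 233, 232]), (55, [235, 234, 232]), (60, [235, 233, 232]), (65, [235, 234, 232]), (70, [236, 234, 232]), (75, [233, 232, 232]), (80, [192, 223, 227]), (85, [74, 226, 231])]
68 [(35, [207, 209, 209]), (40, [236, 235, 234]), (45, [235, 234, 234]), (50, [235, 234, 233]), (55, [235, 234, 233]), (60, [236, 235, 233]), (65, [236, 235, 234]), (70, [236, 235, 233]), (75, [232, 230, 229]), (80, [194, 222, 227]), (85, [76, 225, 230])]
```

The force rose to 8 N with the position stalled, and the tube's front is at y≈80, so it is home. Now I'll back off, go up, and head for the handle's -x side.

drive_tool(
  linear=[
    [-0.008,0,0],
    [-0.016,0,0],
    [-0.02,0,-0.02],
    [-0.02,0,-0.06],
    [-0.02,0,-0.1],
  ],
  turn=[0,0,0,0,0],
)

```text
clock: 8.05
position: [621.1, -188.0, 92.5]
ee_rot: [[-0.034, 0.999, -0.003], [0.999, 0.034, 0.002], [0.002, -0.003, -1.0]]
ft_force: [0.4, 0.7, -0.4]
width: 0.6
gripper_force: 0.0
```

drive_tool(
  linear=[
    [0,0,-0.03],
    [0,-0.01,-0.06],
    [0,-0.04,-0.07],
    [0,-0.08,-0.07],
    [0.01,-0.12,-0.07],
  ],
  turn=[0,0,0,0,0],
)

```text
clock: 8.55
position: [500.6, -183.2, 162.5]
ee_rot: [[-0.032, 0.999, 0.0], [0.999, 0.032, 0.0], [0.0, 0.0, -1.0]]
ft_force: [-0.5, -0.2, -0.1]
width: 0.5
gripper_force: 0.0
```

```bash
sed -i 's/go(60,-32,-8)/go(-120,50,150)/' chk.py; python3 chk.py
```

```text
t 8.55 fix [-60.5 -39.1] 162.5 shift [ 0.0887 -0.06    0.0125] turn -0.4 F [-0.5 -0.2 -0.1] w 0.5
60 [(35, [234, 233, 231]), (40, [233, 231, 230]), (45, [232, 231, 229]), (50, [232, 232, 230]), (55, [233, 231, 230]), (60, [232, 231, 229]), (65, [232, 230, 229]), (70, [233, 231, 229]), (75, [231, 229, 229]), (80, [190, 222, 227]), (85, [74, 223, 228])]
68 [(35, [232, 231, 230]), (40, [233, 232, 231]), (45, [232, 232, 231]), (50, [232, 231, 230]), (55, [233, 232, 232]), (60, [232, 232, 230]), (65, [234, 233, 232]), (70, [234, 232, 231]), (75, [232, 230, 230]), (80, [191, 221, 224]), (85, [74, 222, 227])]
```

drive_tool(
  linear=[
    [0,-0.03,0],
    [0.01,-0.06,0],
    [0.045,-0.06,0.01],
    [0.08,-0.06,0.012],
    [0.089,-0.06,0.012],
  ],
  turn=[0,0,0,0,0],
)

```text
clock: 9.1
position: [438.3, -91.8, 150.2]
ee_rot: [[-0.039, 0.999, -0.001], [0.999, 0.039, 0.002], [0.002, -0.001, -1.0]]
ft_force: [-1.4, -0.0, 0.2]
width: 0.5
gripper_force: 0.0
```

Run:
```python
from h import *
from workcell import cams,telemetry
go(-120,50,80)
p=telemetry.state()['position'];im=[]
for n,c in(('scene',(150,225)),('top',(150,290))):
    f=cams.grab_frame(n);g=cv2.resize(f['img'][c[0]:c[0]+100,c[1]:c[1]+100],None,fx=4,fy=4,interpolation=2)
    for k,col in((p+[0,0,37],(255,0,255)),(np.r_[wd((-120,50)),117],(0,255,0))):
        q=proj(f,k);cv2.circle(g,tuple(int((q[i]-c[1-i]+.5)*4) for i in(0,1)),3,col,-1)
    im.append(g)
cv2.imwrite('pics/b4.png',np.hstack(im))
```

```text
t 9.1 fix [-119.3   54.6] 150.2 shift [-0.0048 -0.0006  0.0702] turn -0.0 F [-1.4 -0.   0.2] w 0.5
```

View pics/b4.png

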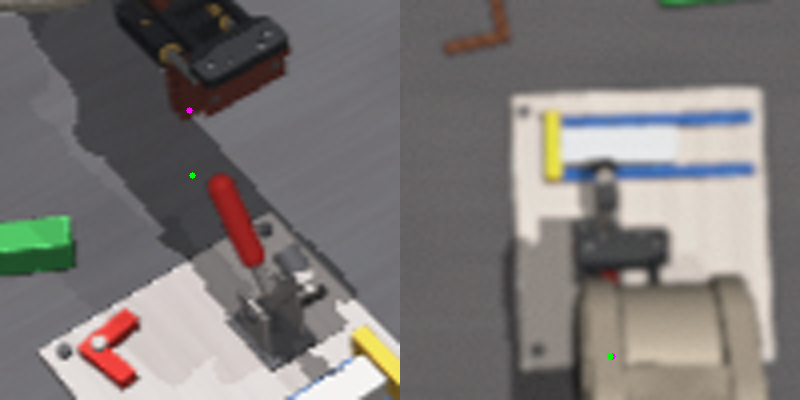

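The picture confirms the tip (left panel, about (187,115)) agrees with the +37 mm correction. The tube is flush with the yellow stop and the handle is open. I'll descend behind the handle and push +x.

drive_tool(
  linear=[
    [-0.002,0,0.02],
    [-0.004,0,0.04],
    [-0.004,0,0.06],
    [-0.004,0,0.07],
    [-0.004,0,0.07],
  ],
  turn=[0,0,0,0,0],
)

```text
clock: 9.7
position: [438.3, -100.5, 79.4]
ee_rot: [[-0.032, 0.999, -0.003], [0.999, 0.032, 0.001], [0.001, -0.003, -1.0]]
ft_force: [-0.8, -0.4, 0.8]
width: 0.6
gripper_force: 0.0
```

drive_tool(
  linear=[
    [0,0.008,0],
    [0,0.016,0],
    [0,0.024,0],
    [0,0.032,0],
    [0,0.04,0],
  ],
  turn=[0,0,0,0,0],
)

```text
clock: 10.2
position: [478.1, -98.7, 80.4]
ee_rot: [[-0.033, 0.999, -0.003], [0.999, 0.033, -0.0], [-0.0, -0.003, -1.0]]
ft_force: [-5.5, -0.7, 2.4]
width: 0.6
gripper_force: 2.8
```

```bash
python3 -c "
from h import *;go(-40,50,80)"
```

```text
t 10.2 fix [-79.8  46.2] 80.4 shift [0.004  0.0398 0.0002] turn -0.3 F [-5.5 -0.7  2.4] w 0.6
```

Contact at 5.5 N, so I'll keep pushing.

drive_tool(
  linear=[
    [0.001,0.008,0],
    [0.002,0.016,0],
    [0.003,0.024,0],
    [0.003,0.032,0],
    [0.003,0.04,0],
  ],
  turn=[0,0,0,0,0],
)

```text
clock: 10.7
position: [520.6, -93.9, 80.9]
ee_rot: [[-0.034, 0.999, 0.002], [0.999, 0.034, 0.0], [0.0, 0.002, -1.0]]
ft_force: [-0.0, 0.3, -0.3]
width: 0.3
gripper_force: 0.0
```

```bash
cat > red.py <<'E'
from h import *
from workcell import cams
go(-30,50,80)
f=cams.grab_frame('scene');hsv=cv2.cvtColor(f['img'],cv2.COLOR_BGR2HSV)
m=cv2.inRange(hsv,(0,170,110),(6,255,255))|cv2.inRange(hsv,(174,170,110),(180,255,255))
cs,_=cv2.findContours(m[180:300,225:350],0,1)
print([ (cv2.boundingRect(c),cv2.contourArea(c)) for c in cs if cv2.contourArea(c)>8],'(offset 225,180)')
for th in(0,.6,1.2):print(th,[np.round(proj(f,np.r_[wd((-25+r*np.sin(th-.6),50)),57+r*np.cos(th-.6)])-[225,180]).tolist() for r in(32,110)])
E
python3 red.py
```

```text
t 10.7 fix [-37.1  49.4] 80.9 shift [0.0006 0.0071 0.0009] turn -0.3 F [-0.   0.3 -0.3] w 0.3
[((20, 56, 13, 10), 45.0), ((25, 48, 9, 8), 25.5), ((67, 34, 4, 7), 10.5)] (offset 225,180)
0 [[63.0, 36.0], [53.0, 13.0]]
0.6 [[67.0, 39.0], [65.0, 22.0]]
1.2 [[71.0, 44.0], [79.0, 40.0]]
```

The force has dropped to zero, so the handle has probably snapped over. I'll back off, go up and check.

drive_tool(
  linear=[
    [0,-0.01,0],
    [0,-0.02,-0.02],
    [0,-0.025,-0.06],
    [0,-0.03,-0.1],
    [0,-0.04,-0.12],
  ],
  turn=[0,0,0,0,0],
)

```text
clock: 11.25
position: [479.6, -95.4, 203.5]
ee_rot: [[-0.034, 0.999, 0.004], [0.999, 0.034, -0.001], [-0.001, 0.004, -1.0]]
ft_force: [-0.1, -0.6, -0.9]
width: 0.3
gripper_force: 0.0
```

drive_tool(
  linear=[
    [-0.04,-0.01,0],
    [-0.08,-0.02,0],
    [-0.12,-0.03,0],
    [-0.16,-0.03,0],
    [-0.2,-0.03,0],
  ],
  turn=[0,0,0,0,0],
)

```text
clock: 11.75
position: [454.2, -297.8, 200.5]
ee_rot: [[-0.033, 0.999, -0.0], [0.999, 0.033, -0.0], [-0.0, -0.0, -1.0]]
ft_force: [1.2, 0.4, 0.1]
width: 0.2
gripper_force: 0.0
```

drive_tool(
  linear=[
    [-0.04,0,0],
    [-0.07,0,0],
    [-0.07,0,0],
    [-0.07,0,0],
  ],
  turn=[0,0,0,0],
)

```text
clock: 12.15
position: [457.1, -366.0, 200.0]
ee_rot: [[-0.032, 0.999, -0.001], [0.999, 0.032, 0.001], [0.001, -0.001, -1.0]]
ft_force: [-0.5, 1.2, -0.5]
width: 0.5
gripper_force: 0.0
```

```bash
python3 red.py; sed -i 's/range(35/range(-40/' chk.py; python3 chk.py; python3 -c "
from workcell import telemetry as t;print(max(abs(t.state()['qvel'])))"
```

```text
t 12.15 fix [-111.2 -220.1] 200.0 shift [0.2705 0.0794 0.1203] turn -0.4 F [-0.5  1.2 -0.5] w 0.5
[((20, 56, 13, 10), 45.0), ((26, 48, 8, 8), 25.0), ((70, 38, 11, 7), 33.5)] (offset 225,180)
0 [[63.0, 36.0], [53.0, 13.0]]
0.6 [[67.0, 39.0], [65.0, 22.0]]
1.2 [[71.0, 44.0], [79.0, 40.0]]
t 12.2 fix [-110.6 -219.1] 200.2 shift [ 0.269  -0.0107  0.0505] turn -0.3 F [ 0.4  1.2 -0.6] w 0.8
60 [(-40, [204, 214, 222]), (-35, [208, 218, 226]), (-30, [211, 220, 228]), (-25, [214, 220, 226]), (-20, [223, 226, 229]), (-15, [234, 233, 231]), (-10, [234, 233, 231]), (-5, [234, 232, 230]), (0, [234, 233, 231]), (5, [233, 232, 231]), (10, [233, 232, 230]), (15, [233, 232, 231]), (20, [234, 233, 231]), (25, [233, 231, 229]), (30, [235, 234, 231]), (35, [231, 230, 227]), (40, [153, 154, 154]), (45, [117, 117, 119]), (50, [89, 87, 90]), (55, [90, 89, 90]), (60, [201, 200, 199]), (65, [231, 230, 229]), (70, [236, 234, 232]), (75, [232, 231, 230]), (80, [190, 223, 227]), (85, [75, 225, 229])]
68 [(-40, [203, 214, 225]), (-35, [204, 215, 226]), (-30, [207, 217, 228]), (-25, [209, 219, 227]), (-20, [220, 224, 228]), (-15, [233, 232, 231]), (-10, [233, 232, 232]), (-5, [233, 232, 231]), (0, [233, 233, 232]), (5, [232, 232, 230]), (10, [232, 232, 231]), (15, [232, 231, 230]), (20, [234, 233, 231]), (25, [233, 233, 232]), (30, [233, 233, 232]), (35, [226, 225, 224]), (40, [134, 135, 136]), (45, [108, 109, 110]), (50, [107, 106, 109]), (55, [111, 112, 115]), (60, [204, 206, 205]), (65, [232, 231, 230]), (70, [236, 234, 232]), (75, [233, 230, 230]), (80, [192, 221, 225]), (85, [76, 224, 229])]
0.008674801670196302
```

The handle is shut, with the red grip where theta = 1.2 predicts it. The arm lies over the tube at y≈50, the tube spans y -20..80, the magnet hasn't moved and the hand is clear.

```bash
python3 -c "
from workcell import ticket;print(ticket.finish_job())"
```

```text
the job is handed in; nothing more can be done
None
```

The job is handed in: the tube is against the yellow stop, the clamp handle then snapped shut with its arm over the tube, and the hand is clear; I checked this from the cameras, but the pad's force can't be measured and no verdict came back.

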